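# Push the row of specimen mounts home on the loading rail and bolt it in

## Robot

A 7-joint arm with a two-finger parallel gripper is mounted at the origin on the work surface. World frame = base frame: x ahead of the robot, y to its left, z up, the work surface at z = 0. Lengths are in mm, angles in rad, forces in N, time in s.
With the tool pointing down it reaches from about 350 to 900 mm from the base axis. Payload 7.2 kg.
Tool frame: the origin (TCP) lies on the centre line of the jaws, within the pads' length; the fingertips stand 19 mm ahead of it and the grasp point (between the pads) is the TCP; z points along the fingers, x is the direction in which the jaws open and shut, and the axes are right-handed (so a half turn about z gives the same grasp; the last joint's range is limited). The gripper opens to 85 mm and grips with 20 to 120 N. Pads are 22 mm wide; open, the fingers measure 114 mm over their backs; the gripper's body (76 mm by 85 mm) begins 54 mm behind the grasp point. The pads swing forward as they close: fully open they stand 13 mm farther back than shut.
Start: joints at [1.24, 0.411, -0.013, 1.596, 0.006, 1.134, -0.082], TCP at [162.353, -603.547, 250.297] pointing down, gripper open.
Joint ranges: [-2.95, 2.95], [-0.29, 1.99], [-1.47, 1.44], [0.14, 2.54], [-1.03, 4.17], [0.13, 1.85], [-2.86, 2.86]. Speed limits (rad/s): [2.39, 2.39, 3.01, 3.01, 3.14, 3.14, 3.14].

## Interface

Orientations are given as [roll, pitch, yaw] about the fixed x, y, z axes, in that order (R = Rz(yaw) Ry(pitch) Rx(roll)).
In Python, from cell import robot, imaging, search_frame, mark_of gives the robot as it stands. The module is installed in compiled form; this text tells all that it offers.
- The arm moves only by the tool drive_tool, never from a script. Its argument "motion" is a list of rows, each a list of 3 entries, a list of its own where there are three numbers: the shift along the tool's x, y, z in cm, then the turn, a rotation vector about the tool's x, y, z in rad, then the closure, from 0 (fully open) to 1 (shut). In form: [[[dx, dy, dz], [rx, ry, rz], claw], ...]. A call has 1 to 20 rows; each row shifts and turns the pose as measured when the row begins, along the tool's axes as they then stand; what a row does not reach is not made up. A row lasts 1/10 s, in which the tool goes at most 50 mm and 8.59 degrees, less where a joint would pass 70% of its speed; a pose out of reach is approached as far as the arm can. A call is refused whole if a number of a shift passes 5 or a number of a turn 0.15, either way. A call with a gripper value outside its range is refused whole. The fingers move at their own pace and stop on an object; "grip_force" is the grip in N (left out, the last holds). Time passes only in rows, so rows that do not move let the fingers close. It gives the time, the measured TCP pose, the force and the opening at its end, in the units of the state.
- robot.sense(): the state, without advancing time (a new reading comes with each control period).
- imaging.grab_frame(name): name is "scene" or "top" or "wrist"; returns the picture (480x640x3 uint8, red, green, blue); there is no depth.
- imaging.get_calibration(name): a dict with "vertical_fov" (degrees; the focal length in pixels is half the picture's height over the tangent of half this angle, whatever the lens; pixels are square), "cx", "cy" (the principal point, pixels), "dist_coeffs" ([k1, k2, p1, p2, k3] as OpenCV has them; the pictures are not rectified), "R" (3x3) and "t" (3): a world point X has camera coordinates R X + t. Camera axes: x right, y down, z forward; pixel columns grow to the right and rows downward; lengths in mm; the calibration is good to about 2 mm. A picture is of the moment at which its call begins: read the wrist's pose just before it. get_calibration takes no time and is no camera call; for the wrist camera it gives the pose at the moment of the call.
- robot.close_job(): hands the job in, once; it reports no verdict.
Trained networks look in the newest picture that a camera, given by its name, has taken for a name from the list of things; names that differ only in an ending like _2 or _b are one class to them, and where a whole thing is asked for, a point or a joint stands for the part that bears it (a point fixed in the world has none). Each returns a list of dicts, best first, with "score" (0 to 1); they miss things now and then, are a little off and sometimes report something else, mostly with a low value. They report only what shows in the picture. A call takes as long as a camera call. They do not tell look-alikes from the thing itself.
- search_frame(target, camera): "xy" ([column, row] in pixels, amid what is visible of it).
- mark_of(target, camera): "xy" ([column, row] in pixels: a listed point, or the origin of a listed thing).
The state is a dict: "time": time; "joint_pos": joint angles; "joint_velocities": joint speeds; "effort": joint torques, N m; "tcp_pos": TCP position; "orientation": TCP orientation; "wrist_force": force on the tool from outside, world axes, zero at the start; "ft_torque": the same for the moment, N m; "grip_width": finger opening in mm.
Only numpy, scipy, OpenCV 4.12 (cv2) and the standard library are available. Lean on these libraries where they do the work, as an engineer would, in place of code of your own. Each camera call takes 0.05 s, during which the arm holds its last target. There are 200 camera calls.

## Task

Push the row of four specimen mounts along the loading rail as one train, from behind the last one, until it is fully home against the end stop; keep the mounts standing on the rail and touching one another all the way, with no gap opening up. Then push the paddle of the cross bolt all the way in, so that the bolt closes behind the row. Only push with the fingers, do not pick anything up, leave the things standing around alone, and finish clear of everything.

Things in the scene. Friction and masses are not known exactly. Their poses are not given: they have to be found in the camera images.
- rail: Fixed aluminium rail, 300 mm long (its y), 50 mm wide (its x). Origin: centre of its underside on the table; z up. A channel, open above, runs along y at x = 0: floor 10 mm above the table, 33 mm wide, side walls 5 mm thick rising to 18 mm above the table. End stop at the +y end; the -y end (y = -150 mm) is open. The cross bolt is on the -x side. Place and yaw differ from run to run.
- stop (a point): Centre of the end stop's face, at rail x = 0, y = +135 mm, 23 mm above the table. The stop is a dark steel block, top 36 mm above the table. With the row home the mounts' centres lie at rail y = +120, +90, +60 and +30 mm.
- guide (a point): Top centre of the cross bolt's fixed guide block, at rail x = -42 mm, y = +7 mm, 38 mm above the table. The block spans 16 mm along the rail's x and 33 mm along its y. The bolt, a round steel bar 10 mm thick with its axis 25 mm above the table, slides through it along the rail's x.
- bolt (a joint): Travel of the cross bolt towards the rail's +x, m: 0 fully drawn back, 0.040 fully in (end of travel); starts 0 to 0.008. About 2 N of friction; stays where left. Its nose is at rail x = -30 mm + travel, so when in it blocks the channel behind a row that is home (3 mm free behind the last mount); a row that is not home is in its way.
- paddle (a point): Centre of the rear (-x) face of the bolt's push paddle: an upright steel plate 8 mm thick, 32 mm wide (along the rail's y), from 14 to 52 mm above the table, at the rear end of the bolt; pushed towards the rail's +x. This point is 33 mm above the table, at rail x = -100 mm + bolt travel, y = +7 mm.
- mount1: First mount of the row, nearest the end stop: upright black resin cylinder 30 mm in diameter and 25 mm high with a metal section in its top face, about 45 g. Origin: centre of its underside, 10 mm above the table when it stands in the channel. The row starts 60 to 110 mm short of the stop, the mounts touching.
- mount2: Second mount of the row, same size and origin.
- mount3: Third mount of the row, same size and origin.
- mount4: Last mount of the row, farthest from the end stop: the one to push on. Same size and origin.
- spare_mount: A fifth, like mount standing on the table on the far side of the rail, not in the channel; leave alone. Origin: centre of underside.
- wash_bottle: White bottle with a blue cap, 56 mm in diameter, 135 mm high, beyond the rail near the stop end; leave alone. Origin: centre of underside.
- jar: Small glass jar, 42 mm in diameter, 45 mm high, on the robot's side of the rail near the stop end; leave alone. Origin: centre of underside.
- pliers: Pliers lying beyond the rail, about 140 mm long, 13 mm high; leave alone. Origin on the table near the pivot; handles towards its -x.
- tweezers: Steel tweezers lying on the table to the robot's right, 115 mm long, 5 mm high; leave alone. Origin: middle.
- dish: White porcelain dish, 70 mm in diameter, 22 mm high, to the robot's left; leave alone. Origin: centre of underside.
Mind the look-alikes: they are no part of the job. Leave any purple or yellow look-alike of the mount4 alone.

How it is judged:
By the outcome, as a careful person would: the job done as asked, in the order asked, and still so for the second after the job is handed in, with the robot touching nothing.
It also fails if it takes over 48 s, if anything falls off the work surface, if the arm or the gripper's body presses on something with over 40 N, if the wrist force passes 120 N, or if a joint passes its speed limit or range.

## Working session

There is one attempt and no reset: what is moved stays moved. The work goes in short steps, Python scripts to look and compute and a tool call to move; the robot and the scene stay as the last step left them, time stands still between calls to the robot, and variables do not carry over. Pictures are saved under pics/ and viewed, about 8 in all and at most 12, crops included, and the job is handed in when it is done.

Besides the shell and the picture viewer there is one more tool, called after "Request:" as name(argument=value, ...) on one line, values as JSON. drive_tool: Moves the arm, as the interface text tells. Its arguments: {"type":"object","properties":{"motion":{"type":"array","items":{"type":"array"}},"grip_force":{"type":"number"}},"required":["motion"]}

```bash
mkdir -p pics
cat > h.py <<'E'
import numpy as np, cv2
from cell import robot, imaging, search_frame, mark_of
def K(c):
    f=240/np.tan(np.radians(c["vertical_fov"])/2)
    return np.array([[f,0,c["cx"]],[0,f,c["cy"]],[0,0,1.]])
def toplane(cam,xy,z):
    c=imaging.get_calibration(cam); R=np.array(c["R"]); t=np.array(c["t"])
    u=cv2.undistortPoints(np.array([[xy]],float),K(c),np.array(c["dist_coeffs"],float)).reshape(2)
    d=R.T@np.array([u[0],u[1],1]); o=-R.T@t
    return o+d*(z-o[2])/d[2]
def proj(cam,P):
    c=imaging.get_calibration(cam)
    r,_=cv2.Rodrigues(np.array(c["R"],float))
    return cv2.projectPoints(np.array(P,float).reshape(-1,1,3),r,np.array(c["t"],float),K(c),np.array(c["dist_coeffs"],float))[0].reshape(-1,2)
def save(cam,name):
    im=imaging.grab_frame(cam); cv2.imwrite("pics/"+name,im[:,:,::-1]); return im
E
python3 - <<'E'
from h import *
s=robot.sense(); print(s["time"],s["tcp_pos"],s["orientation"],s["grip_width"])
a=save("scene","s1.png"); b=save("top","t1.png")
Z=dict(stop=23,guide=38,paddle=33,mount1=10,mount4=10,spare_mount=0,jar=0,rail=0)
for cam in("top","scene"):
  print(cam, -np.array(imaging.get_calibration(cam)["R"]).T@np.array(imaging.get_calibration(cam)["t"]))
  for n,z in Z.items():
    print(n,[(round(d["score"],2),np.round(d["xy"]).tolist(),np.round(toplane(cam,d["xy"],z)).tolist()) for d in mark_of(n,cam)[:6]])
E
```

```text
0.0 [ 162.1622195  -603.10832856  249.44966655] [ 3.14144620e+00  1.62850696e-03 -1.30801170e+00] 85.34903055760127
top [ 348.34725572   26.54248284 1142.46286123]
stop [(0.72, [294.0, 223.0], [625.0, 52.0, 23.0]), (0.53, [367.0, 240.0], [567.0, -105.0, 23.0])]
guide [(0.67, [348.0, 253.0], [540.0, -58.0, 38.0])]
paddle [(0.56, [346.0, 274.0], [497.0, -48.0, 33.0]), (0.19, [345.0, 234.0], [584.0, -56.0, 33.0])]
mount1 [(0.67, [345.0, 236.0], [584.0, -58.0, 10.0]), (0.6, [390.0, 282.0], [469.0, -145.0, 10.0]), (0.59, [357.0, 240.0], [572.0, -85.0, 10.0]), (0.54, [366.0, 236.0], [578.0, -106.0, 10.0]), (0.49, [331.0, 232.0], [596.0, -29.0, 10.0])]
mount4 [(0.67, [345.0, 236.0], [584.0, -58.0, 10.0]), (0.6, [390.0, 282.0], [469.0, -145.0, 10.0]), (0.59, [357.0, 240.0], [572.0, -85.0, 10.0]), (0.54, [366.0, 236.0], [578.0, -106.0, 10.0]), (0.49, [331.0, 232.0], [596.0, -29.0, 10.0])]
spare_mount [(0.54, [302.0, 190.0], [707.0, 27.0, 0.0]), (0.46, [377.0, 209.0], [641.0, -140.0, 0.0])]
jar [(0.72, [297.0, 265.0], [534.0, 56.0, 0.0])]
rail [(0.83, [354.0, 238.0], [581.0, -78.0, 0.0])]
scen
[... 410 characters left out ...]
259.0], [472.0, -144.0, 10.0]), (0.72, [341.0, 263.0], [612.0, 59.0, 10.0]), (0.64, [298.0, 329.0], [702.0, -92.0, 10.0])]
mount4 [(0.82, [288.0, 277.0], [587.0, -49.0, 10.0]), (0.81, [270.0, 281.0], [577.0, -83.0, 10.0]), (0.77, [301.0, 275.0], [596.0, -24.0, 10.0]), (0.77, [220.0, 259.0], [472.0, -144.0, 10.0]), (0.72, [341.0, 263.0], [612.0, 59.0, 10.0]), (0.64, [298.0, 329.0], [702.0, -92.0, 10.0])]
spare_mount [(0.83, [260.0, 324.0], [650.0, -143.0, 0.0]), (0.42, [450.0, 185.0], [540.0, 409.0, 0.0])]
jar [(0.82, [325.0, 242.0], [538.0, 68.0, 0.0]), (0.23, [273.0, 253.0], [508.0, -42.0, 0.0])]
rail [(0.62, [280.0, 283.0], [584.0, -66.0, 0.0]), (0.5, [268.0, 238.0], [467.0, -30.0, -0.0])]
```

```bash
ls pics
```

```text
s1.png
t1.png
```

Run:
```python
import cv2
a=cv2.imread("pics/t1.png")[150:330,240:440]; cv2.imwrite("pics/t1c.png",cv2.resize(a,None,fx=3.3,fy=3.3,interpolation=2))
a=cv2.imread("pics/s1.png")[180:370,180:400]; cv2.imwrite("pics/s1c.png",cv2.resize(a,None,fx=3,fy=3,interpolation=2))
```

```text
(no output)
```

View pics/t1c.png

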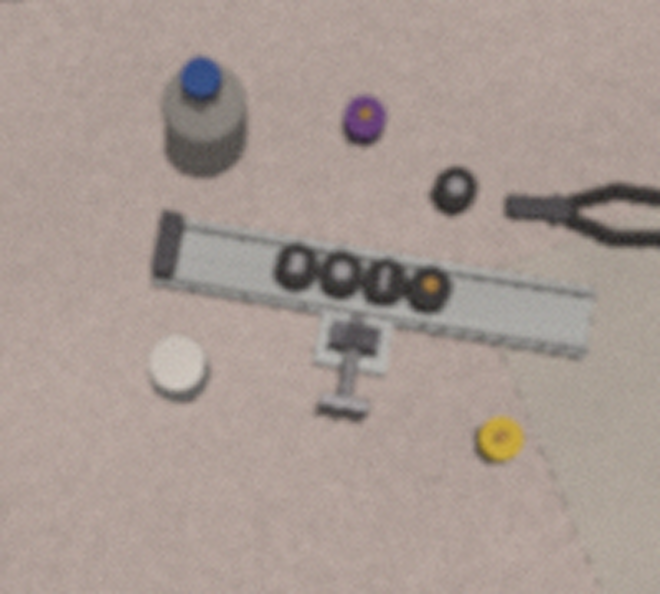

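View pics/s1c.png

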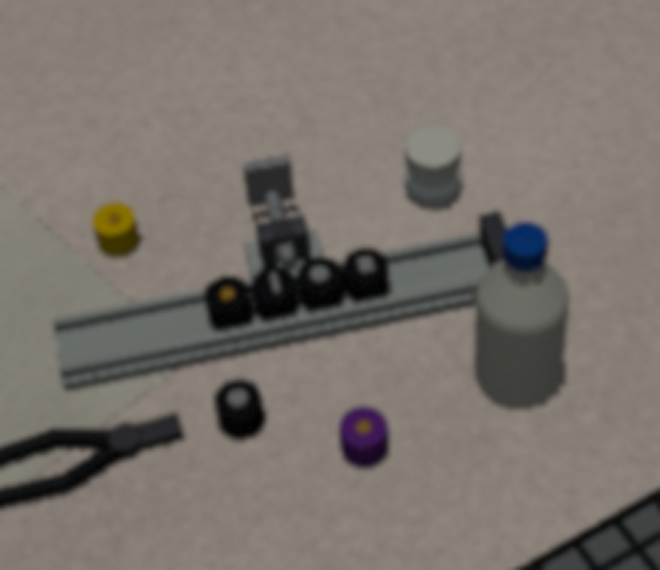

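The top view shows the row of four black mounts, with the orange-faced mount4 last at crop (430,288). The stop is at the left (168,245), the open end at the right (590,320), and the bolt and paddle are on the robot's side (343,405). Purple and yellow decoys stand off the rail. The scene view agrees with this, so next I fit the rail pose.

```bash
cat >> h.py <<'E'
from scipy.optimize import least_squares
def world(p,q):  # rail pose p=(x,y,yaw)
    c,s=np.cos(p[2]),np.sin(p[2]); q=np.atleast_2d(q)
    return np.c_[p[0]+c*q[:,0]-s*q[:,1],p[1]+s*q[:,0]+c*q[:,1],q[:,2]]
def inrail(p,w):
    c,s=np.cos(p[2]),np.sin(p[2]); d=np.array(w[:2])-p[:2]; return np.array([c*d[0]+s*d[1],-s*d[0]+c*d[1]])
E
python3 - <<'E'
from h import *
T=lambda u,v:(240+u/3.3,150+v/3.3); S=lambda u,v:(180+u/3,180+v/3)
# fit p, y of mount4, bolt travel
def model(v):
    p=v[:3]; m=v[3]; b=v[4]
    t=[[0,m+90-30*i,35] for i in (0,1,2,3)]+[[-25,-150,18],[25,-150,18],[-42,7,38],[-100+b,7,33],[0,135,23]]
    return world(p,t)
top=np.array([T(297,262),T(340,270),T(385,278),T(430,286),T(583,355),T(592,292),(348,253),(346,274),(294,223)])
sc=np.array([S(367,260),S(321,270),S(276,279),S(229,294),S(56,322),S(66,386),(272,255),(270,239),(342,264)])
def mod(v): 
    v=np.array(v); return model(v)
def res(v):
    v=v.copy(); 
    W=model(v)
    return np.r_[(proj("top",W)-top).ravel(),(proj("scene",W)-sc).ravel()]
# v[3] = y of mount4 (mount1 = +90)
r=least_squares(res,[581,-78,-0.2,-40,4],loss="soft_l1",x_scale=[1,1,.01,1,1])
print(np.round(r.x,3)); print(np.round(res(r.x).reshape(-1,2),1).tolist())
E
```

```text
[ 5.83093e+02 -7.46650e+01 -2.89000e-01 -3.62640e+01  8.15900e+00]
[[-1.0, -0.0], [-0.7, -0.2], [-0.9, -0.4], [-1.1, -0.5], [0.6, -0.5], [0.8, -3.1], [-1.1, -2.0], [-2.9, -0.4], [-0.8, 1.5], [-0.7, 0.7], [-0.6, 0.5], [-0.9, 0.7], [-0.6, -1.1], [-1.9, -2.9], [-2.5, -3.8], [1.5, 0.3], [-1.1, -0.1], [-0.1, -1.1]]
```

Request:
drive_tool(motion=[[[0, 0, 0], [0, 0, 0.138], 1], [[0, 0, 0], [0, 0, 0.138], 1], [[0, 0, 0], [0, 0, 0.138], 1], [[0, 0, 0], [0, 0, 0.138], 1], [[-3.75, -1.8, 0], [0, 0, 0], 1], [[-3.75, -1.8, 0], [0, 0, 0], 1], [[-3.75, -1.8, 0], [0, 0, 0], 1], [[-3.75, -1.8, 0], [0, 0, 0], 1], [[-3.75, -1.8, 0], [0, 0, 0], 1], [[-3.75, -1.8, 0], [0, 0, 0], 1], [[-3.75, -1.8, 0], [0, 0, 0], 1], [[-3.75, -1.8, 0], [0, 0, 0], 1], [[-3.75, -1.8, 0], [0, 0, 0], 1], [[-3.75, -1.8, 0], [0, 0, 0], 1], [[-3.75, -1.8, 0], [0, 0, 0], 1], [[-3.75, -1.8, 0], [0, 0, 0], 1], [[-3.75, -1.8, 0], [0, 0, 0], 1], [[-3.75, -1.8, 0], [0, 0, 0], 1]])

```text
time: 2.7
tcp_pos: [575.1, -173.7, 250.6]
orientation: [-3.137, -0.006, -1.898]
wrist_force: [-0.2, -0.5, -0.5]
grip_width: 0.0
```

Run:
```python
from h import *
s=robot.sense(); print(s["time"],s["tcp_pos"],s["orientation"],s["grip_width"],s["wrist_force"])
p=(583.1,-74.7,-.289); print(inrail(p,s["tcp_pos"]))
im=save("wrist","w1.png")
c=imaging.get_calibration("wrist"); print(-np.array(c["R"]).T@np.array(c["t"]))
for n,z in dict(stop=23,guide=38,paddle=33,mount4=10).items():
    print(n,[(round(d["score"],2),np.round(d["xy"]).tolist(),np.round(toplane("wrist",d["xy"],z),1).tolist()) for d in mark_of(n,"wrist")[:6]])
```

```text
2.7 [ 575.07526347 -173.68406178  250.58162845] [-3.13731183 -0.00594634 -1.89806961] 0.00400543746695066 [-0.1726541  -0.51492278 -0.54389962]
[ 20.51790223 -97.16612872]
[ 651.98706508 -188.97996124  374.74972498]
stop [(0.79, [82.0, 244.0], [622.7, 59.2, 23.0]), (0.48, [222.0, 233.0], [589.6, -76.8, 23.0])]
guide [(0.61, [210.0, 286.0], [544.4, -54.1, 38.0])]
paddle [(0.79, [216.0, 327.0], [498.4, -42.7, 33.0])]
mount4 [(0.95, [167.0, 237.0], [597.0, -27.7, 10.0]), (0.8, [255.0, 235.0], [570.4, -112.2, 10.0]), (0.72, [224.0, 237.0], [578.3, -81.5, 10.0]), (0.63, [194.0, 239.0], [586.6, -52.6, 10.0]), (0.63, [184.0, 115.0], [697.8, -91.7, 10.0]), (0.62, [318.0, 312.0], [469.1, -144.1, 10.0])]
```

View pics/w1.png

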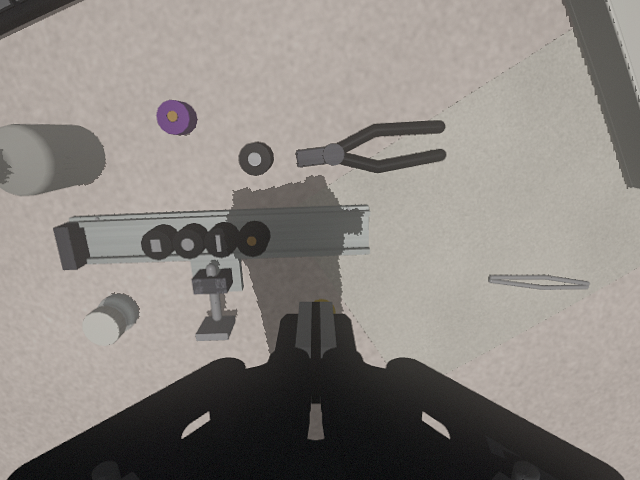

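The wrist view shows the row at about (160–252, 238), the rail's open end at (369, 206–254), and the paddle at (215,327). I'll refit the pose from this closer view.

Run:
```python
from h import *
px=np.array([(82,244),(210,286),(216,327),(167,237),(194,239),(224,237),(255,235),(369,206),(369,254)],float)
def model(v):
    return world(v[:3],[[0,135,23],[-42,7,38],[-100+v[4],7,33]]+[[0,v[3]+90-30*i,10] for i in range(4)]+[[25,-150,18],[-25,-150,18]])
f=lambda v:(proj("wrist",model(v))-px).ravel()
r=least_squares(f,[583,-75,-.29,-36,6],loss="soft_l1",x_scale=[1,1,.01,1,1])
print(np.round(r.x,3),np.round(f(r.x).reshape(-1,2),1).tolist())
p=r.x
im=cv2.imread("pics/w1.png")
E_=world(p,[[s,y,18] for s in(-25,-16.5,16.5,25) for y in(-150,135)])
for a in proj("wrist",E_).reshape(4,2,2): cv2.line(im,tuple(map(int,a[0].round())),tuple(map(int,a[1].round())),(0,0,255),1)
th=np.linspace(0,6.28,40)
for i in range(4):
    for q in proj("wrist",world(p,np.c_[15*np.cos(th),p[3]+30*i+15*np.sin(th),35+0*th])): cv2.circle(im,tuple(map(int,q.round())),0,(0,255,0),-1)
cv2.imwrite("pics/w1o.png",cv2.resize(im[180:350,40:390],None,fx=2.2,fy=2.2))
```

```text
[ 5.81353e+02 -7.65070e+01 -2.85000e-01 -3.65880e+01  1.10830e+01] [[-2.3, 1.5], [-0.8, 0.1], [0.5, -0.1], [-1.6, 1.2], [0.9, -2.1], [0.6, -1.4], [-0.5, -0.7], [0.7, 0.0], [0.8, 1.8]]
```

View pics/w1o.png

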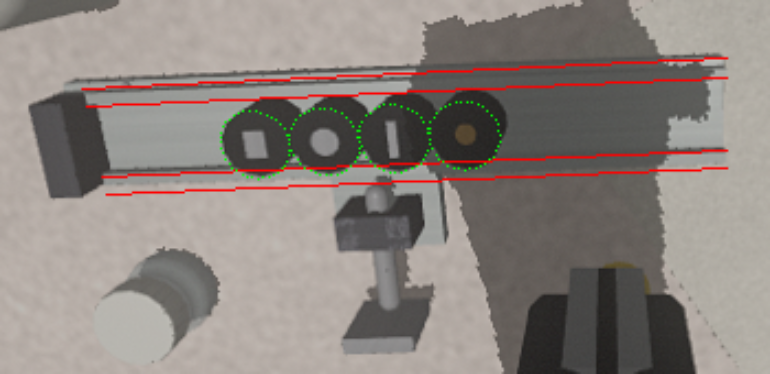

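Run:
```python
import cv2
im=cv2.imread("pics/w1.png"); cv2.imwrite("pics/w1z.png",cv2.resize(im[195:275,50:250],None,fx=4,fy=4,interpolation=cv2.INTER_NEAREST))
```

```text
(no output)
```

View pics/w1z.png

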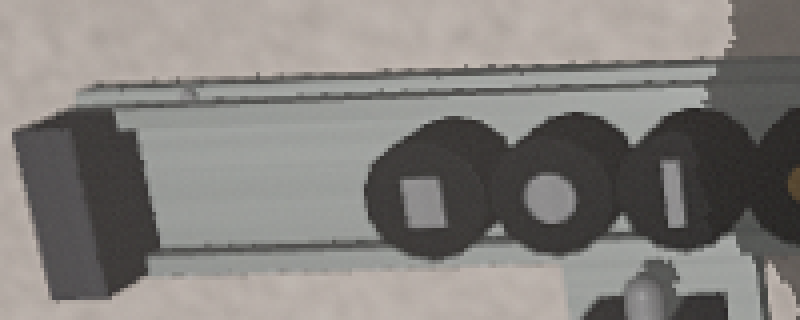

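Run:
```python
from h import *
ed=[(25,72.5,216.5),(25,228.7,210.5),(25,369,206),(16.5,78.7,221.5),(16.5,228.7,216),(-16.5,90,258),(-16.5,190,255),(-25,87.5,263.7),(-25,175,261),(-25,369,254)]
W=[(e[0],toplane("wrist",e[1:],18)) for e in ed]
tops=[toplane("wrist",(50+a/4,195+b/4),35) for a,b in((424,203),(550,198),(676,193),(807,184))]
stop=[toplane("wrist",(50+a/4,195+b/4),36) for a,b in((73,128),(110,296))]
end=[toplane("wrist",q,18) for q in((369,206),(369,254))]
pad=toplane("wrist",(216,327),33);gd=toplane("wrist",(210,286),38)
def f(p):
    r=[inrail(p,w)[0]-x for x,w in W]+[inrail(p,t)[0] for t in tops]
    r+=[inrail(p,w)[1]-135 for w in stop]+[inrail(p,w)[1]+150 for w in end]+list(inrail(p,gd)-[-42,7])+[inrail(p,pad)[1]-7]
    return r
r=least_squares(f,[583,-75,-.29],x_scale=[1,1,.01],loss="soft_l1");p=r.x
print(np.round(p,4),np.round(f(p),1).tolist())
print("tops",[inrail(p,t).round(1).tolist() for t in tops],"pad",inrail(p,pad))
s=robot.sense();print(s["tcp_pos"],s["orientation"],inrail(p,s["tcp_pos"]))
```

```text
[ 5.825045e+02 -7.743780e+01 -2.950000e-01] [0.6, 0.5, 0.2, 3.9, 3.6, -1.0, -1.3, 1.5, 1.4, 2.0, -2.1, -2.0, -1.8, -0.7, -0.9, -0.6, 1.5, 1.1, -1.4, -0.7, 0.2]
tops [[-2.1, 53.7], [-2.0, 23.5], [-1.8, -6.3], [-0.7, -37.1]] pad [-90.40658163   7.16712612]
[ 573.62892018 -175.43162835  250.12384945] [-3.13839236 -0.00657477 -1.89775938] [ 20.00104751 -96.34065253]
```

Request:
drive_tool(motion=[[[0, 2.0, 0], [0, 0, -0.032], 1], [[0, 0, 4], [0, 0, 0], 1], [[0, 0, 4], [0, 0, 0], 1], [[0, 0, 4], [0, 0, 0], 1], [[0, 0, 3], [0, 0, 0], 1], [[0, 0, 0], [0, 0, 0], 1], [[0, 0, 0], [0, 0, 0], 1]])

```text
time: 3.65
tcp_pos: [549.7, -183.8, 99.9]
orientation: [-3.132, -0.012, -1.883]
wrist_force: [1.5, -0.1, 0.7]
grip_width: -0.2
```

```bash
cat >> h.py <<'E'
P=(582.5,-77.4,-.295)
def st():
    s=robot.sense();print(round(s["time"],2),"z",s["tcp_pos"][2].round(1),"rail",inrail(P,s["tcp_pos"]).round(1),"ori",np.round(s["orientation"],3),"F",np.round(s["wrist_force"],1))
E
python3 - <<'E'
from h import *
st(); im=save("wrist","w2.png")
E
```

```text
3.65 z 99.9 rail [  -0.4 -111.3] ori [-3.132 -0.012 -1.883] F [ 1.5 -0.1  0.7]
```

View pics/w2.png

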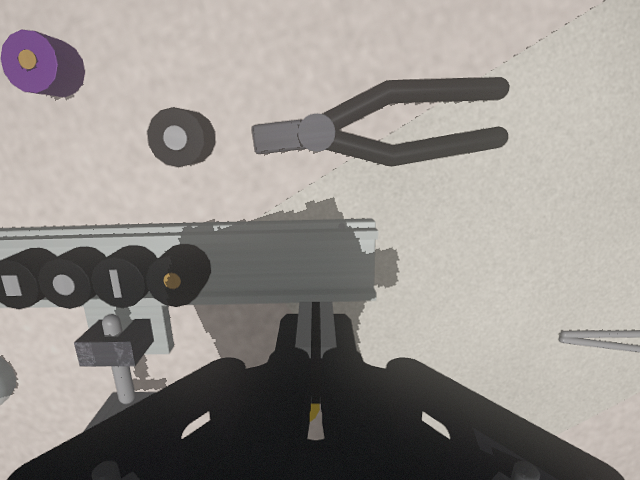

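The closer view shows the fingers ahead of the rail's open end and mount4's top at (172,281). I'll check the lateral position from here.

Run:
```python
from h import *
for q,z in (((172,281),35),((64,285),35),((12,286),35),((375,220),18),((376,290),18),((376,299),18),((111,325),38)): print(q,inrail(P,toplane("wrist",q,z)).round(1))
for d in mark_of("mount4","wrist")[:4]: print(d["score"],inrail(P,toplane("wrist",d["xy"],10)).round(1))
print(inrail(P,-np.array(imaging.get_calibration("wrist")["R"]).T@np.array(imaging.get_calibration("wrist")["t"])))
```

```text
(172, 281) [  0.1 -34.5]
(64, 285) [-1.1 26. ]
(12, 286) [-1.3 56.3]
(375, 220) [  27.4 -145.7]
(376, 290) [ -15.  -147.5]
(376, 299) [ -20.8 -147.7]
(111, 325) [-24.2   2.2]
0.81 [-0.3 56.2]
0.8 [-1.1 27.4]
0.74 [113.5  22.3]
0.67 [  1.3 -35.2]
[  75.16497688 -110.18618784]
```

Request:
drive_tool(motion=[[[0, 0, 3], [0, 0, -0.017], 1], [[0, 0, 2], [0, 0, 0], 1], [[0, 0, 1], [0, 0, 0], 1], [[0, 0, 0], [0, 0, 0], 1], [[0, 0, 0], [0, 0, 0], 1]])

```text
time: 4.25
tcp_pos: [557.0, -187.2, 48.8]
orientation: [-3.115, -0.012, -1.867]
wrist_force: [-0.9, -1.0, 0.3]
grip_width: 0.1
```

```bash
python3 -c "
from h import *
st()"
```

```text
4.25 z 48.8 rail [   7.5 -112.4] ori [-3.115 -0.012 -1.867] F [-0.9 -1.   0.3]
```

```bash
cat >> h.py <<'E'
from scipy.spatial.transform import Rotation as Ro
def need(rx,ry,z):
    s=robot.sense(); R=Ro.from_euler("xyz",s["orientation"]); G=Ro.from_euler("xyz",[np.pi,0,P[2]-np.pi/2])
    d=world(P,[[rx,ry,z]])[0]-s["tcp_pos"]; print("cm",(R.inv().apply(d)/10).round(2),"rot",(R.inv()*G).as_rotvec().round(3))
E
python3 -c "
from h import *
st();need(0,-105,40)"
```

```text
4.25 z 48.8 rail [   7.5 -112.4] ori [-3.115 -0.012 -1.867] F [-0.9 -1.   0.3]
cm [-0.75  0.77  0.85] rot [-0.027 -0.013 -0.001]
```

Request:
drive_tool(motion=[[[-0.3, 0.75, 0.3], [-0.027, -0.013, 0], 1], [[-0.3, 0, 0.3], [0, 0, 0], 1], [[0, 0, 0.2], [0, 0, 0], 1], [[0, 0, 0], [0, 0, 0], 1]])

```text
time: 4.65
tcp_pos: [552.9, -178.9, 43.2]
orientation: [-3.14, 0.002, -1.866]
wrist_force: [0.9, -1.0, -0.2]
grip_width: 0.0
```

```bash
python3 -c "
from h import *
st();need(0,-105,39)"
```

```text
4.65 z 43.2 rail [   1.2 -105.7] ori [-3.140e+00  2.000e-03 -1.866e+00] F [ 0.9 -1.  -0.2]
cm [-0.07  0.12  0.42] rot [-0.002  0.002 -0.001]
```

Request:
drive_tool(motion=[[[-0.7, 0.1, 0.2], [0, 0, 0], 1], [[-0.7, 0, 0.1], [0, 0, 0], 1], [[-0.7, 0, 0.1], [0, 0, 0], 1], [[-0.5, 0, 0], [0, 0, 0], 1], [[-0.3, 0, 0], [0, 0, 0], 1], [[0, 0, 0], [0, 0, 0], 1], [[0, 0, 0], [0, 0, 0], 1]])

```text
time: 5.35
tcp_pos: [561.5, -147.0, 38.9]
orientation: [-3.14, 0.002, -1.864]
wrist_force: [0.4, -0.1, 0.9]
grip_width: -0.3
```

```bash
python3 -c "
from h import *
st();need(0,-66,39);save('wrist','w3.png')"
```

```text
5.35 z 38.9 rail [  0.1 -72.7] ori [-3.140e+00  2.000e-03 -1.864e+00] F [ 0.4 -0.1  0.9]
cm [-0.67  0.01 -0.01] rot [-0.002  0.002  0.001]
```

View pics/w3.png

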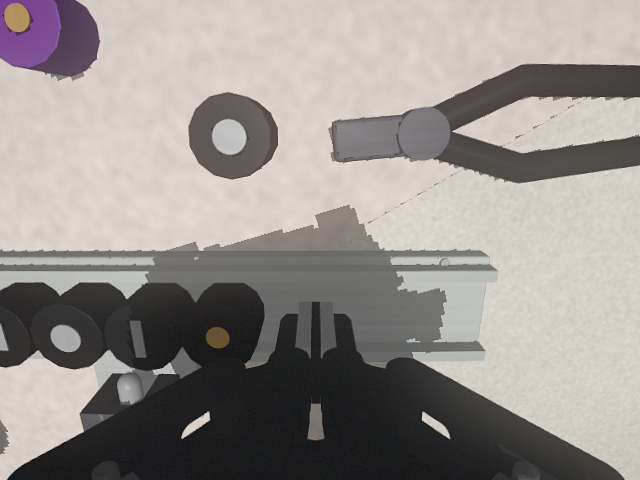

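```bash
python3 -c "
from h import *
s=robot.sense();R=Ro.from_euler('xyz',s['orientation'])
for y in(-11,0):
  for z in(19,10,0,-10,-20,-30):
    print(y,z,proj('wrist',[s['tcp_pos']+R.apply([x,y,z]) for x in(-14.5,-7,0,7,14.5)]).round(0).tolist())
print(proj('wrist',world(P,[[0,-35+15,35],[0,-35-15,35],[0,-35-15,10]])))"
```

```text
-11 19 [[282.0, 296.0], [300.0, 295.0], [317.0, 295.0], [334.0, 295.0], [352.0, 295.0]]
-11 10 [[280.0, 305.0], [299.0, 305.0], [317.0, 305.0], [335.0, 305.0], [354.0, 305.0]]
-11 0 [[277.0, 317.0], [298.0, 317.0], [317.0, 317.0], [336.0, 317.0], [357.0, 317.0]]
-11 -10 [[274.0, 331.0], [296.0, 331.0], [317.0, 331.0], [338.0, 331.0], [360.0, 331.0]]
-11 -20 [[271.0, 347.0], [295.0, 347.0], [317.0, 347.0], [340.0, 347.0], [363.0, 347.0]]
-11 -30 [[267.0, 366.0], [293.0, 366.0], [317.0, 366.0], [342.0, 366.0], [367.0, 366.0]]
0 19 [[282.0, 319.0], [300.0, 319.0], [317.0, 319.0], [333.0, 319.0], [351.0, 319.0]]
0 10 [[280.0, 330.0], [299.0, 330.0], [317.0, 330.0], [334.0, 330.0], [353.0, 330.0]]
0 0 [[278.0, 344.0], [298.0, 344.0], [317.0, 344.0], [336.0, 344.0], [356.0, 344.0]]
0 -10 [[276.0, 359.0], [297.0, 359.0], [317.0, 359.0], [337.0, 359.0], [359.0, 359.0]]
0 -20 [[272.0, 377.0], [296.0, 377.0], [317.0, 377.0], [339.0, 377.0], [362.0, 377.0]]
0 -30 [[269.0, 398.0], [294.0, 398.0], [317.0, 398.0], [341.0, 398.0], [366.0, 397.0]]
[[180.42656072 337.84137013]
 [257.81420025 338.43348327]
 [266.00581225 309.06027693]]
```

Request:
drive_tool(motion=[[[0, 0, 0.2], [0, 0, 0], 1], [[-0.1, 0, 0.1], [0, 0, 0], 1], [[-0.1, 0, 0], [0, 0, 0], 1], [[-0.1, 0, 0], [0, 0, 0], 1], [[-0.1, 0, 0], [0, 0, 0], 1], [[-0.1, 0, 0], [0, 0, 0], 1], [[-0.1, 0, 0], [0, 0, 0], 1], [[-0.1, 0, 0], [0, 0, 0], 1], [[-0.1, 0, 0], [0, 0, 0], 1], [[-0.1, 0, 0], [0, 0, 0], 1], [[-0.1, 0, 0], [0, 0, 0], 1], [[-0.1, 0, 0], [0, 0, 0], 1], [[-0.1, 0, 0], [0, 0, 0], 1], [[-0.1, 0, 0], [0, 0, 0], 1], [[-0.1, 0, 0], [0, 0, 0], 1], [[-0.1, 0, 0], [0, 0, 0], 1], [[-0.1, 0, 0], [0, 0, 0], 1], [[-0.1, 0, 0], [0, 0, 0], 1], [[-0.1, 0, 0], [0, 0, 0], 1], [[-0.1, 0, 0], [0, 0, 0], 1]])

```text
time: 7.4
tcp_pos: [566.8, -130.2, 35.8]
orientation: [-3.14, 0.0, -1.868]
wrist_force: [0.1, -1.4, -0.1]
grip_width: -0.0
```

```bash
python3 -c "
from h import *
st();need(0,0,36);save('wrist','w4.png')"
```

```text
7.4 z 35.8 rail [  0.3 -55.1] ori [-3.14   0.    -1.868] F [ 0.1 -1.4 -0.1]
cm [-5.51  0.04 -0.02] rot [-0.002  0.    -0.002]
```

View pics/w4.png

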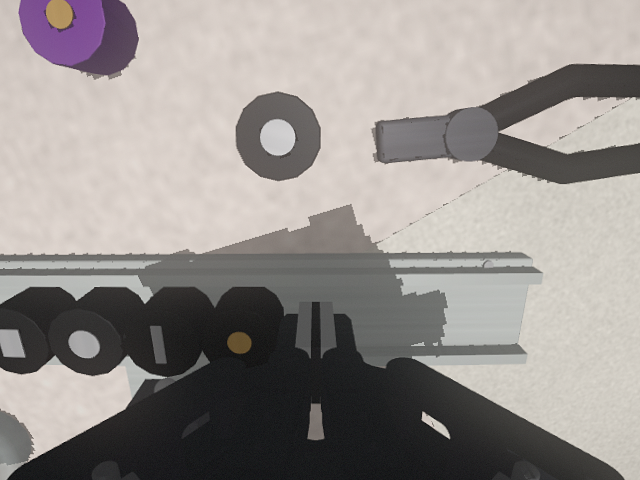

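Contact is made: mount4 (orange, at 239,342) is upright against the finger and the row is still touching. The row moves ahead of the finger with almost no force, so I'll push on.

Request:
drive_tool(motion=[[[-0.15, 0, 0], [0, 0, 0], 1], [[-0.2, 0, 0], [0, 0, 0], 1], [[-0.2, 0, 0], [0, 0, 0], 1], [[-0.2, 0, 0], [0, 0, 0], 1], [[-0.2, 0, 0], [0, 0, 0], 1], [[-0.2, 0, 0], [0, 0, 0], 1], [[-0.2, 0, 0], [0, 0, 0], 1], [[-0.2, 0, 0], [0, 0, 0], 1], [[-0.2, 0, 0], [0, 0, 0], 1], [[-0.2, 0, 0], [0, 0, 0], 1], [[-0.2, 0, 0], [0, 0, 0], 1], [[-0.2, 0, 0], [0, 0, 0], 1], [[-0.2, 0, 0], [0, 0, 0], 1], [[-0.2, 0, 0], [0, 0, 0], 1], [[-0.2, 0, 0], [0, 0, 0], 1], [[-0.2, 0, 0], [0, 0, 0], 1], [[-0.2, 0, 0], [0, 0, 0], 1], [[-0.2, 0, 0], [0, 0, 0], 1], [[-0.15, 0, 0], [0, 0, 0], 1], [[-0.1, 0, 0], [0, 0, 0], 1]])

```text
time: 9.45
tcp_pos: [578.9, -90.2, 35.8]
orientation: [-3.14, 0.0, -1.867]
wrist_force: [-0.5, -2.0, -0.2]
grip_width: 0.0
```

```bash
python3 -c "
from h import *
st();need(0,0,36)"
```

```text
9.45 z 35.8 rail [  0.3 -13.3] ori [-3.14   0.    -1.867] F [-0.5 -2.  -0.2]
cm [-1.33  0.03 -0.02] rot [-0.002  0.    -0.001]
```

Request:
drive_tool(motion=[[[-0.1, 0, 0], [0, 0, 0], 1], [[-0.1, 0, 0], [0, 0, 0], 1], [[-0.1, 0, 0], [0, 0, 0], 1], [[-0.1, 0, 0], [0, 0, 0], 1], [[-0.1, 0, 0], [0, 0, 0], 1], [[-0.1, 0, 0], [0, 0, 0], 1], [[-0.1, 0, 0], [0, 0, 0], 1], [[-0.1, 0, 0], [0, 0, 0], 1], [[-0.1, 0, 0], [0, 0, 0], 1], [[-0.1, 0, 0], [0, 0, 0], 1], [[-0.1, 0, 0], [0, 0, 0], 1]])

```text
time: 10.55
tcp_pos: [582.3, -79.0, 35.8]
orientation: [-3.14, 0.0, -1.868]
wrist_force: [-1.2, -2.2, 0.4]
grip_width: 0.3
```

Request:
drive_tool(motion=[[[-0.1, 0, 0], [0, 0, 0], 1], [[-0.1, 0, 0], [0, 0, 0], 1]])

```text
time: 10.75
tcp_pos: [582.9, -76.9, 35.7]
orientation: [-3.14, 0.0, -1.868]
wrist_force: [0.2, -1.6, 0.1]
grip_width: 0.0
```

```bash
python3 -c "
from h import *
st();need(0,0,36)"
```

```text
10.75 z 35.7 rail [0.3 0.6] ori [-3.14   0.    -1.868] F [ 0.2 -1.6  0.1]
cm [ 0.06  0.03 -0.03] rot [-0.002  0.    -0.002]
```

Force is still only sliding friction, so I'll creep on until it rises at the stop.

Request:
drive_tool(motion=[[[-0.1, 0, 0], [0, 0, 0], 1], [[-0.1, 0, 0], [0, 0, 0], 1]])

```text
time: 10.95
tcp_pos: [583.6, -74.9, 35.8]
orientation: [-3.14, 0.0, -1.868]
wrist_force: [0.3, -2.0, 0.8]
grip_width: 0.4
```

Request:
drive_tool(motion=[[[-0.1, 0, 0], [0, 0, 0], 1], [[-0.1, 0, 0], [0, 0, 0], 1]])

```text
time: 11.15
tcp_pos: [583.9, -73.6, 35.8]
orientation: [-3.14, -0.001, -1.868]
wrist_force: [-3.0, -5.7, 1.6]
grip_width: -0.0
```

Request:
drive_tool(motion=[[[-0.1, 0, 0], [0, 0, 0], 1], [[-0.1, 0, 0], [0, 0, 0], 1]])

```text
time: 11.35
tcp_pos: [583.9, -73.6, 35.8]
orientation: [-3.141, -0.003, -1.87]
wrist_force: [-0.5, -5.1, 1.7]
grip_width: 0.2
```

```bash
python3 -c "
from h import *
st();save('wrist','w5.png');a=save('top','t5.png')[150:330,240:440]
for c in ('wrist','top'):print([(round(d['score'],2),inrail(P,toplane(c,d['xy'],10)).round(1).tolist()) for d in mark_of('mount4',c)])
w=cv2.imread('pics/w5.png')[220:400,0:340]
cv2.imwrite('pics/c5.png',np.vstack([cv2.resize(w,(680,360)),cv2.resize(a[50:110,20:133,::-1],(680,240))[:240]])[:600])"
```

```text
11.35 z 35.8 rail [0.3 4. ] ori [-3.141e+00 -3.000e-03 -1.870e+00] F [-0.5 -5.1  1.7]
[(0.96, [-1.6, 121.6]), (0.9, [-2.0, 63.7]), (0.78, [-1.5, 93.5]), (0.75, [111.3, 27.1]), (0.65, [-0.6, 32.8])]
[(0.69, [0.5, 119.8]), (0.62, [3.5, 91.3]), (0.59, [-5.2, 61.9])]
```

View pics/c5.png

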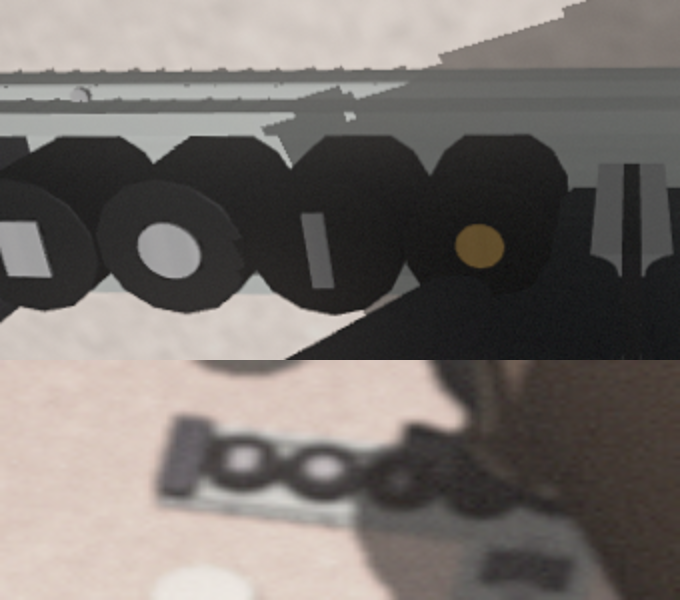

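All four mounts stand in contact, with mount1 against the stop. Marks sit at about 122/93/64/33, a constant offset of about +2 mm, and the push stalls with a force rise. I'll give one firmer nudge, then back off and lift.

Request:
drive_tool(motion=[[[-0.2, 0, 0], [0, 0, 0], 1], [[-0.3, 0, 0], [0, 0, 0], 1]])

```text
time: 11.75
tcp_pos: [584.1, -73.2, 35.8]
orientation: [3.142, -0.008, -1.873]
wrist_force: [-3.6, -11.3, 5.2]
grip_width: -0.2
```

Request:
drive_tool(motion=[[[0.2, 0, 0], [0, 0, 0], 1], [[0.4, 0, 0], [0, 0, 0], 1], [[0.4, 0, 0], [0, 0, 0], 1], [[0.1, 0, 0], [0, 0, 0], 1], [[0, 0, -2], [0, 0, 0], 1], [[0, 0, -3], [0, 0, 0], 1], [[0, 0, -3], [0, 0, 0], 1], [[0, 0, 0], [0, 0, 0], 1], [[-0.4, 3, 0], [0, 0, 0], 1], [[-0.4, 3, 0], [0, 0, 0], 1], [[-0.4, 3, 0], [0, 0, 0], 1], [[-0.4, 3, 0], [0, 0, 0], 1], [[0, 0, 0], [0, 0, 0], 1], [[0, 0, 0], [0, 0, 0], 1]])

```text
time: 13.15
tcp_pos: [467.2, -26.5, 115.8]
orientation: [3.141, -0.002, -1.868]
wrist_force: [0.6, -1.0, -0.1]
grip_width: -0.2
```

```bash
python3 -c "
from h import *
st();need(-125,9,43);save('wrist','w6.png')
for n,z in (('mount4',10),('paddle',33),('guide',38)):print(n,[(round(d['score'],2),inrail(P,toplane('wrist',d['xy'],z)).round(1).tolist()) for d in mark_of(n,'wrist')])
"
```

```text
13.15 z 115.8 rail [-125.1   15.2] ori [ 3.141e+00 -2.000e-03 -1.868e+00] F [ 0.6 -1.  -0.1]
cm [ 0.61 -0.02  7.28] rot [ 0.001 -0.002 -0.003]
mount4 [(0.91, [1.0, 33.3]), (0.75, [-0.2, 94.0]), (0.73, [-89.8, -95.3]), (0.62, [-0.7, 121.8]), (0.56, [-0.5, 62.7])]
paddle [(0.91, [-92.1, 9.3]), (0.52, [-77.4, 105.9])]
guide [(0.94, [-42.2, 7.6]), (0.69, [-91.4, 9.3]), (0.56, [-6.0, 83.1])]
```

View pics/w6.png

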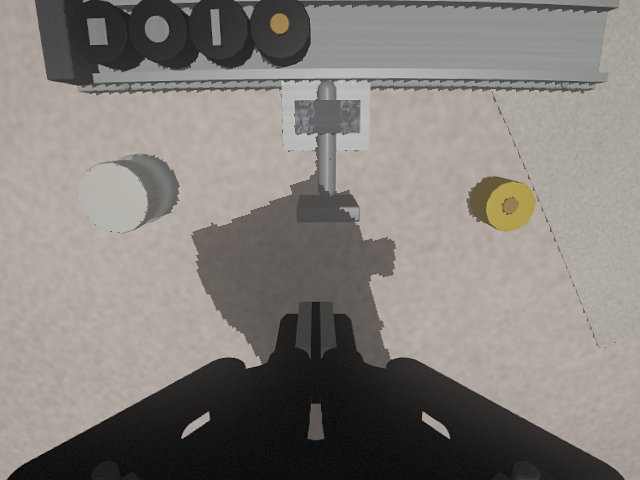

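The row sits tight against the stop. The paddle is at pixel (327,207), rail (-92, 9), directly ahead of the fingers. I'll descend behind it.

Request:
drive_tool(motion=[[[0.6, 0, 2.5], [0, 0, 0], 1], [[0, 0, 2.5], [0, 0, 0], 1], [[0, 0, 1.4], [0, 0, 0], 1], [[0, 0, 0], [0, 0, 0], 1], [[0, 0, 0], [0, 0, 0], 1]])

```text
time: 13.85
tcp_pos: [470.8, -34.7, 49.8]
orientation: [-3.139, -0.001, -1.873]
wrist_force: [1.0, 1.1, 0.5]
grip_width: 0.1
```

```bash
python3 -c "
from h import *
st();need(-108,9,43)"
```

```text
13.85 z 49.8 rail [-119.3    8.4] ori [-3.139e+00 -1.000e-03 -1.873e+00] F [1.  1.1 0.5]
cm [-0.07 -1.13  0.68] rot [-0.003 -0.001 -0.007]
```

Request:
drive_tool(motion=[[[0, 0, 0.6], [0, 0, -0.007], 1], [[0, -0.4, 0.1], [0, 0, 0], 1], [[0, -0.4, 0], [0, 0, 0], 1], [[0, -0.4, 0], [0, 0, 0], 1], [[0, -0.3, 0], [0, 0, 0], 1], [[0, -0.3, 0], [0, 0, 0], 1], [[0, -0.3, 0], [0, 0, 0], 1], [[0, -0.3, 0], [0, 0, 0], 1], [[0, -0.3, 0], [0, 0, 0], 1], [[0, -0.3, 0], [0, 0, 0], 1]])

```text
time: 14.85
tcp_pos: [501.9, -43.7, 44.4]
orientation: [-3.139, -0.0, -1.865]
wrist_force: [-1.3, 0.0, 0.0]
grip_width: 0.0
```

```bash
python3 -c "
from h import *
st();need(-71,9,43)"
```

```text
14.85 z 44.4 rail [-86.9   8.8] ori [-3.139 -0.    -1.865] F [-1.3  0.   0. ]
cm [-0.02 -1.59  0.15] rot [-0.003 -0.     0.001]
```

Request:
drive_tool(motion=[[[0, -0.2, 0.1], [0, 0, 0], 1], [[0, -0.2, 0], [0, 0, 0], 1], [[0, -0.2, 0], [0, 0, 0], 1], [[0, -0.2, 0], [0, 0, 0], 1], [[0, -0.2, 0], [0, 0, 0], 1], [[0, -0.2, 0], [0, 0, 0], 1]])

```text
time: 15.45
tcp_pos: [514.6, -47.6, 43.4]
orientation: [-3.139, -0.0, -1.865]
wrist_force: [-2.1, 1.4, 0.5]
grip_width: -0.1
```

Request:
drive_tool(motion=[[[0, -0.15, 0], [0, 0, 0], 1], [[0, -0.15, 0], [0, 0, 0], 1]])

```text
time: 15.65
tcp_pos: [517.3, -48.4, 43.4]
orientation: [-3.139, -0.0, -1.865]
wrist_force: [-7.0, 4.1, 6.6]
grip_width: -0.4
```

Request:
drive_tool(motion=[[[0, -0.15, 0], [0, 0, 0], 1], [[0, -0.15, 0], [0, 0, 0], 1]])

```text
time: 15.85
tcp_pos: [517.4, -48.4, 43.2]
orientation: [3.138, -0.002, -1.864]
wrist_force: [-7.7, 3.0, 6.5]
grip_width: 0.0
```

```bash
python3 -c "
from h import *
st();need(-71,9,43)"
```

```text
15.85 z 43.2 rail [-70.8   8.8] ori [ 3.138e+00 -2.000e-03 -1.864e+00] F [-7.7  3.   6.5]
cm [-0.02  0.02  0.02] rot [ 0.004 -0.002  0.001]
```

Travel stalls at x = -70.8, against an expected -71, with the force rising, so the bolt is at its end stop. One firmer press, then I retreat.

Request:
drive_tool(motion=[[[0, -0.3, 0], [0, 0, 0], 1], [[0, -0.3, 0], [0, 0, 0], 1]])

```text
time: 16.05
tcp_pos: [517.4, -48.5, 42.7]
orientation: [3.126, -0.004, -1.863]
wrist_force: [-11.7, 4.6, 10.4]
grip_width: 0.2
```

Request:
drive_tool(motion=[[[0, 0.3, 0], [0, 0, 0], 1], [[0, 1, 0], [0, 0, 0], 1], [[0, 2, 0], [0, 0, 0], 1], [[0, 2, 0], [0, 0, 0], 1], [[0, 0, -3], [0, 0, 0], 1], [[0, 0, -4], [0, 0, 0], 1], [[0, 0, -4], [0, 0, 0], 1], [[0, 0, 0], [0, 0, 0], 1], [[0, 0, 0], [0, 0, 0], 1]])

```text
time: 16.95
tcp_pos: [466.2, -33.2, 157.4]
orientation: [3.135, -0.003, -1.864]
wrist_force: [-0.6, -0.5, -0.5]
grip_width: -0.3
```

```bash
python3 -c "
from h import *
st();save('wrist','w7.png')
for n,z in (('mount4',10),('paddle',33),('guide',38)):print(n,[(round(d['score'],2),inrail(P,toplane('wrist',d['xy'],z)).round(1).tolist()) for d in mark_of(n,'wrist')])
"
```

```text
16.95 z 157.4 rail [-124.1    8.4] ori [ 3.135e+00 -3.000e-03 -1.864e+00] F [-0.6 -0.5 -0.5]
mount4 [(0.75, [-0.9, 120.7]), (0.74, [-92.4, -96.1]), (0.7, [-1.1, 94.7]), (0.6, [-1.1, 63.1])]
paddle [(0.84, [-61.0, 9.0])]
guide [(0.8, [-43.3, 10.6])]
```

View pics/w7.png

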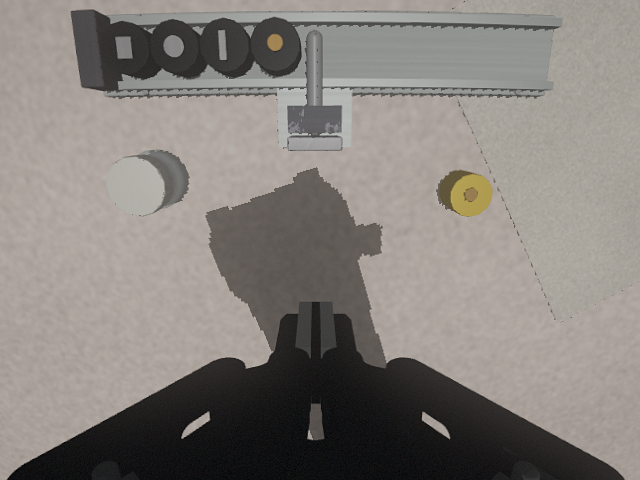

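The picture shows the bolt across the channel at (314,40) behind mount4 (275,45), with the paddle against the guide. The row is standing, touching and home. Measured rear face of the paddle is at x = -61, against -60 when fully in. The gripper is clear, so I hand in.

```bash
python3 -c "
from h import *
st();print(robot.close_job())"
```

```text
17.15 z 155.8 rail [-125.     8.4] ori [ 3.131e+00 -3.000e-03 -1.864e+00] F [-0.1  0.6 -0.1]
the job is handed in; nothing more can be done
None
```

The row of four mounts is home against the end stop and the cross bolt is closed behind it. I handed the job in at 17.15 s of the 48 s allowed.

- **Row:** I pushed it as one train from behind mount4 with closed fingers at 10–20 mm/s. It stopped moving as the force rose to about 12 N, and the pictures taken along the way and at the end show the mounts standing and touching.
- **Bolt:** I pushed the paddle until it stopped, pressing with about 16 N at the end. Its rear face measured x = -61 mm, against -60 mm fully in, and the last picture shows the bolt across the channel behind mount4.
- **Finish:** The gripper ended about 110 mm above the working height, touching nothing, with wrist force near zero. The spare mount, the look-alikes and the other loose items were not touched.

**Disagreements:** Most measured mount positions along the rail read 1 to 4 mm too high; I put this down to an offset in my rail fit. In the last wrist picture the network did not report mount4 itself, but it is plainly visible there.

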